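Weigh the terracotta jar on the pantry's hook scale

ROBOT

A 6-joint arm with a two-finger parallel gripper is mounted at the origin on the work surface. World frame = base frame: x ahead of the robot, y to its left, z up, the work surface at z = 0. Lengths are in m, angles in rad, forces in N, time in s.
With the tool pointing down it reaches from about 0.375 to 0.975 m from the base axis. Payload 3.8 kg.
Tool frame: the origin (TCP) lies at the very end of the fingers, on their centre line; the grasp point (between the pads) lies 19 mm behind it; x points along the fingers, y is the direction in which the jaws open and shut, and the axes are right-handed (so a half turn about x gives the same grasp; the last joint's range is limited). The gripper opens to 85 mm and grips with 20 to 120 N. Pads are 22 mm wide; open, the fingers measure 114 mm over their backs; the gripper's body (76 mm by 85 mm) begins 54 mm behind the grasp point. The pads swing forward as they close: fully open they stand 13 mm farther back than shut.
Start: joints at [1.067, 0.264, 1.604, -0, 1.274, -0.037], TCP at [0.304, 0.603, 0.231] pointing down, gripper open.
Joint ranges: [-2.63, 2.63], [-0.94, 2.18], [0.31, 2.57], [-1.31, 4.45], [0, 2.66], [-2.55, 2.55]. Speed limits (rad/s): [2.57, 2.57, 3.14, 3.14, 3.14, 3.14].

INTERFACE

Orientations are given as a rotation vector (axis times angle).
In Python, from station import env gives the robot as it stands. The module is installed in compiled form; this text tells all that it offers.
- The arm moves only by the tool step_arm, never from a script. Its argument "plan" is a list of rows, each a list of 6 numbers: the shift along the tool's x, y, z normalised to -1 to 1, where 1 is 0.8 m, then the turn, a rotation vector about the tool's x, y, z normalised to -1 to 1, where 1 is 2 pi rad. In form: [[dx, dy, dz, ax, ay, az], ...]. A call has 1 to 8 rows; each row is the pose to reach, as a shift and turn from the pose commanded when the call began, along the tool's axes at that moment, turning the shorter way round; what a row does not reach only later rows make up. A row lasts 1/8 s, in which the tool goes at most 62.5 mm and 10.7 degrees, less where a joint would pass 70% of its speed; a pose out of reach is approached as far as the arm can. A call with a number of a shift or a turn outside -1 to 1 is refused whole. A call with a gripper value outside its range is refused whole. "gripper" is the closure, from 0 (fully open) to 1 (shut), set as the call begins (left out, the last holds). The fingers move at their own pace and stop on an object; "force" is the grip in N (left out, the last holds). Time passes only in rows, so rows that repeat a pose let the fingers close. It gives the time, the measured TCP pose, the force and the opening at its end, in the units of the state.
- env.get_state(): the state, without advancing time (a new reading comes with each control period).
- env.read_camera(name): name is "side" or "top" or "wrist"; returns the picture (480x640x3 uint8, red, green, blue); there is no depth.
- env.camera_params(name): a dict with "fx", "fy", "cx", "cy" (pixels), "R" (3x3) and "t" (3): a world point X has camera coordinates R X + t. Camera axes: x right, y down, z forward; pixel columns grow to the right and rows downward; lengths in m; the calibration is good to about 2 mm. A picture is of the moment at which its call begins: read the wrist's pose just before it. camera_params takes no time and is no camera call; for the wrist camera it gives the pose at the moment of the call.
- env.hand_in(): hands the job in, once; it reports no verdict.
The state is a dict: "clock": time; "q": joint angles; "qd": joint speeds; "effort": joint torques, N m; "eef_pos": TCP position; "ee_rot": TCP orientation; "wrist_force": force on the tool from outside, world axes, zero at the start; "wrist_torque": the same for the moment, N m; "opening": finger opening in m.
Only numpy, scipy, OpenCV 4.12 (cv2) and the standard library are available. Lean on these libraries where they do the work, as an engineer would, in place of code of your own. Each camera call takes 0.05 s, during which the arm holds its last target.

TASK

Weigh the terracotta jar: carry it by its bail handle to the sprung hook scale, hang the bail across both prongs of the hook, and let it down slowly so that the pointer creeps down instead of jumping. Leave the jar hanging free and still on the hook with the pointer settled, and leave the white jar where it stands.

Things in the scene. Friction and masses are not known exactly. Their poses are not given: they have to be found in the camera images.
- terracotta_jar: Closed terracotta jar, 104 mm across, top at z = 68 mm, 0.36 to 0.57 kg. Origin: centre of its underside, z up. Rigid steel bail: 9 mm round bar along y at z = 120 mm, uprights at y = -62 and +62 mm (115 mm clear between). Birch grip mid-bar, centred at z = 120 mm, 16 (x) x 40 (y) x 16 mm (z): pinch it across x from above. Half a turn makes no difference.
- white_jar: A jar of the same shape, size, bail and grip in white ceramic, same origin. Not to be weighed; it stays where it is.
- hook_seat (a point): Where the bar's axis rests, midway between the hook's two prongs; 235 mm up when empty, sinks with the hook. x level, back to the column; y level, along the hung bar. 8 mm prongs at y = -36 and +36 mm, open to -x, low within 12 mm of x = 0, rising to tips at x = -26 mm; top 10 mm above the point, underside 13 mm below. Come from -x with the bar 16 to 38 mm above the point, then go down.
- scale: The fixed hook scale; origin on the table right below the hook seat, x level towards its column, z up. White column 55 x 85 mm, 276 mm high, from x = 120 to 175 mm, on a dark base 14 mm thick (x = 70 to 240 mm, 150 mm wide). The prongs join at a cross piece at x = 92 mm, 240 mm up; nothing lies between them (64 mm free) before that: room for the fingers.
- hook (a joint): How far the sprung hook and the red pointer have sunk, m: 0 empty, at most 0.06. 150 N/m, starting at about 0.3 N, lightly damped. The jar sinks it 22 to 36 mm: once its bar lies on the prongs, let it down that far, until the hook carries all the weight, before letting go. It must never sink faster than 0.15 m/s.
There are look-alikes about, which are no part of the job. Several things look just like the terracotta_jar: the one meant starts farthest to the robot's right.

How it is judged:
On the way:
1. the terracotta jar is lifted clear of the shelf (height (world z) of terracotta_jar above 0.05 m), for 0.1 s.
At the end, for the whole second after the job is handed in: The terracotta jar hangs by its bail on both prongs: its origin within 30 mm of the hook seat in the seat's x and y and 105-135 mm below it, upright within 0.2 rad, bar within 0.3 rad of the seat's y; hook sunk over 15 mm and at rest (under 15 mm/s), jar under 50 mm/s (x of terracotta_jar in the frame of hook_seat between -0.03 and 0.03 m and y of terracotta_jar in the frame of hook_seat between -0.03 and 0.03 m and z of terracotta_jar in the frame of hook_seat between -0.135 and -0.105 m and angle between terracotta_jar's own z axis and vertical below 0.2 rad and angle between the y axis of terracotta_jar and the y axis of hook_seat, either way round below 0.3 rad and value of joint hook above 0.015 m and velocity of joint hook between -0.015 and 0.015 m/s and linear speed of terracotta_jar below 0.05 m/s); the robot touches nothing.
It fails at once if the hook sinks faster than 0.15 m/s (the jar is dropped on the scale) (velocity of joint hook above 0.15 m/s).
It fails at once if the white jar is moved by more than 30 mm (distance of white_jar from where it was at the start of the episode above 0.03 m).
It also fails if it takes over 43 s, if anything falls off the work surface, if the arm or the gripper's body presses on something with over 40 N, if the wrist force passes 120 N, or if a joint passes its speed limit or range.

## Working session

There is one attempt and no reset: what is moved stays moved. The work goes in short steps, Python scripts to look and compute and a tool call to move; the robot and the scene stay as the last step left them, time stands still between calls to the robot, and variables do not carry over. Pictures are saved under pics/ and viewed, and the job is handed in when it is done.

Besides the shell and the picture viewer there is one more tool, called after ">>>" as name([rows], argument=value, ...), one row to a line, values as JSON. step_arm: Moves the arm, as the interface text tells. Scaled input: -1 to 1 covers 0.8 m each way for a shift and 2 pi rad each way for a turn. Its arguments: {"type":"object","properties":{"plan":{"type":"array"},"gripper":{"type":"number"},"force":{"type":"number"}},"required":["plan"]}

```bash
mkdir -p pics; cat > h.py <<'E'
import numpy as np,cv2
from station import env
from scipy.spatial.transform import Rotation as Ro
def snap(n,f):
    p=env.camera_params(n); im=env.read_camera(n); cv2.imwrite('pics/'+f,im[:,:,::-1]); return im,p
def ray(p,u,v):
    R=np.array(p['R']);t=np.array(p['t']); c=-R.T@t
    d=R.T@np.array([(u-p['cx'])/p['fx'],(v-p['cy'])/p['fy'],1]); return c,d/np.linalg.norm(d)
def onz(p,u,v,z):
    c,d=ray(p,u,v); return c+d*(z-c[2])/d[2]
def proj(p,X):
    x=np.array(p['R'])@np.array(X)+np.array(p['t']); return p['fx']*x[0]/x[2]+p['cx'],p['fy']*x[1]/x[2]+p['cy']
E
python3 - <<'E'
from h import *
for n in ['side','top']:
    im,p=snap(n,n+'0.png'); c,d=ray(p,320,240); print(n,c.round(3),d.round(3),p['fx'])
s=env.get_state(); print({k:np.round(v,3) for k,v in s.items()})
E
```

```text
side [-0.109 -0.693  1.167] [ 0.392  0.533 -0.75 ] 610.1295403573059
top [0.307 0.004 1.114] [ 0.098  0.02  -0.995] 496.9158540554423
{'clock': np.float64(0.1), 'q': array([ 1.067,  0.265,  1.605, -0.   ,  1.274, -0.037]), 'qd': array([ 0.   , -0.   , -0.003, -0.001, -0.002,  0.001]), 'effort': array([ 1.0000e-03, -5.1670e+01, -3.6859e+01, -0.0000e+00,  6.0000e-03,
        0.0000e+00]), 'eef_pos': array([0.303, 0.602, 0.23 ]), 'ee_rot': array([ 0.364,  1.54 , -0.368]), 'wrist_force': array([ 0.685,  0.031, -0.446]), 'wrist_torque': array([-0.015,  0.015, -0.023]), 'opening': np.float64(0.085)}
```

View pics/side0.png

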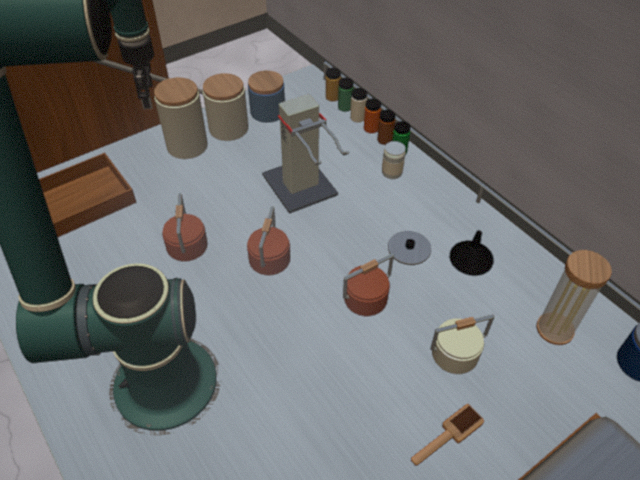

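View pics/top0.png

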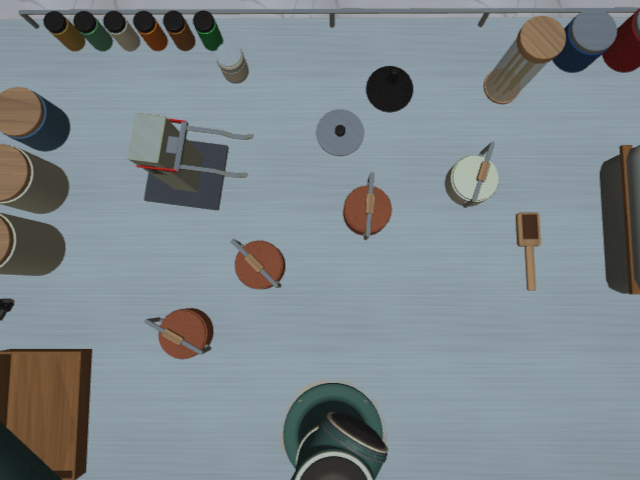

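Candidates in the top view: three terracotta jars at (185,333), (260,264) and (368,210). Image right is the robot's right, so (368,210) fits. The white jar is at (474,179). I'll confirm with enlarged crops.

```bash
python3 - <<'E'
import cv2,numpy as np
t=cv2.imread('pics/top0.png');s=cv2.imread('pics/side0.png')
a=cv2.resize(t[160:250,320:420],None,fx=4,fy=4,interpolation=2)
b=cv2.resize(t[105:215,120:260],None,fx=4,fy=4,interpolation=2)
c=cv2.resize(s[85:215,255:365],None,fx=4,fy=4,interpolation=2)
cv2.imwrite('pics/ca.png',a);cv2.imwrite('pics/cb.png',b);cv2.imwrite('pics/cc.png',c)
from h import *
p=env.camera_params('top');q=env.camera_params('side')
hs=cv2.cvtColor(t,cv2.COLOR_BGR2HSV)
print(hs[205,370],hs[212,352],hs[170,484])
for n,im,pp,(x0,x1,y0,y1) in [('top',t,p,(320,420,160,250)),('side',s,q,(335,400,245,320)),('topw',t,p,(440,510,135,215))]:
    h=cv2.cvtColor(im,cv2.COLOR_BGR2HSV)
    m=((h[...,0]>=8)&(h[...,0]<=17)&(h[...,1]>80)&(h[...,2]>130)).astype(np.uint8)
    k=np.zeros_like(m);k[y0:y1,x0:x1]=m[y0:y1,x0:x1]
    N,l,st,ce=cv2.connectedComponentsWithStats(k); 
    for i in range(1,N):
        if st[i,4]>20: 
            r=cv2.minAreaRect(np.argwhere(l==i)[:,::-1].astype(np.float32)); print(n,st[i],ce[i].round(1),r, onz(pp,*ce[i],.125).round(4))
E
```

```text
[ 16  95 134] [  8 144 122] [ 16  95 134]
top [366 194   9  19 135] [369.9 202.8] ((370.0, 203.0), (18.0, 8.0), 90.0) [ 0.4798 -0.0761  0.125 ]
side [360 260  18  11  85] [368.7 264.8] ((368.69024658203125, 264.9122009277344), (5.308070182800293, 16.69248390197754), 65.224853515625) [ 0.4798 -0.0743  0.125 ]
side [363 280  15  12  42] [370.  286.5] ((369.7500305175781, 286.7500305175781), (12.020814895629883, 8.485280990600586), 45.0) [ 0.4445 -0.1223  0.125 ]
topw [479 162  11  19 118] [483.9 170.8] ((483.76605224609375, 170.77980041503906), (6.704784870147705, 18.10291862487793), 16.699243545532227) [ 0.5453 -0.3075  0.125 ]
```

View pics/ca.png

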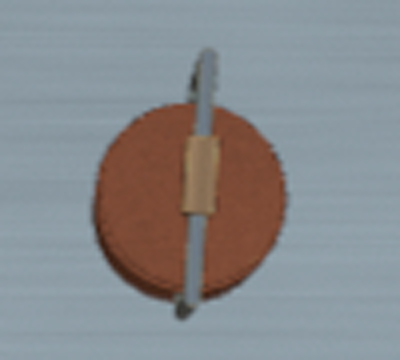

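View pics/cb.png

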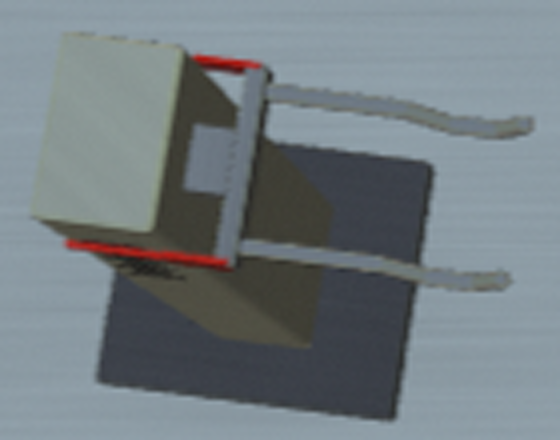

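View pics/cc.png

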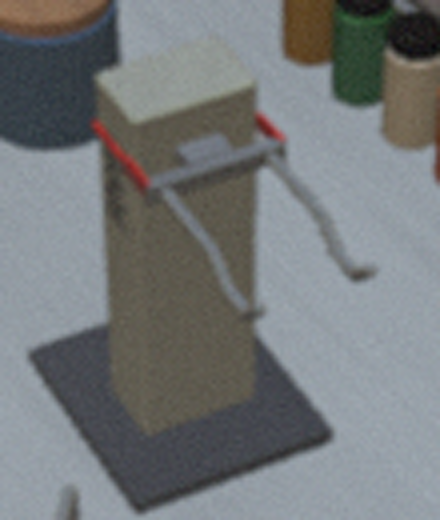

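The target is the terracotta jar with grip at top (370,203); both views agree within 2 mm. The prong tips are at top (252,136) and (247,175), and side (347.5,152.5) and (320.5,163).

```bash
python3 - <<'E'
from h import *
p=env.camera_params('top');q=env.camera_params('side')
def tri(a,b):
    c1,d1=ray(p,*a);c2,d2=ray(q,*b)
    A=np.stack([d1,-d2],1);s=np.linalg.lstsq(A,c2-c1,rcond=None)[0]
    x,y=c1+s[0]*d1,c2+s[1]*d2; return (x+y)/2,np.linalg.norm(x-y)
for a,b in [((252,136.3),(347.5,152.5)),((247,175.2),(320.5,163))]: print('tip',tri(a,b))
a,b=onz(p,252,136.3,.241),onz(p,247,175.2,.241); print('tips',a,b,np.linalg.norm(a-b))
d=(a-b)[:2];print('y ang',np.degrees(np.arctan2(d[1],d[0])))
C=[onz(p,228,145.75,.014),onz(p,218.75,210,.014)];print('base',C,np.linalg.norm(C[0]-C[1]))
T=[onz(p,*x,.276) for x in [(135.5,113),(166.25,117),(158.75,162.5),(128,158.75)]];T=np.array(T);print('col',T,T.mean(0))
print('jarbar',onz(p,372,173.75,.12),onz(p,368.25,235,.12))
print('grip',onz(p,369.9,202.8,.127))
E
```

```text
tip (array([0.58163948, 0.14422842, 0.24351201]), np.float64(0.002042145142729513))
tip (array([0.51052559, 0.15220055, 0.24225931]), np.float64(0.002074732068012183))
tips [0.58150344 0.14510907 0.241     ] [0.50990372 0.1529195  0.241     ] 0.07202445554917966
y ang -6.225477945027097
base [array([0.63093777, 0.23597745, 0.014     ]), array([0.48332287, 0.25357801, 0.014     ])] 0.14866048472777388
col [[0.6126366  0.34351215 0.276     ]
 [0.60532829 0.2895387  0.276     ]
 [0.52430815 0.29968756 0.276     ]
 [0.53100789 0.35311263 0.276     ]] [0.56832023 0.32146276 0.276     ]
jarbar [ 0.54069419 -0.08128542  0.12      ] [ 0.41516081 -0.07250271  0.12      ]
grip [ 0.47951317 -0.07587189  0.127     ]
```

Seat estimates from the tips, the base edge and the column agree to about 1 mm: (0.549, 0.175), seat x at about 83°. The jar bar runs at -4°. Next I work out the first move.

```bash
cat >> h.py <<'E'
def Rdown(yang): # tool x down, tool y at world angle yang(deg)
    a=np.radians(yang); x=np.array([0,0,-1.]);y=np.array([np.cos(a),np.sin(a),0]); return np.stack([x,y,np.cross(x,y)],1)
def delta(pos,yang,base=None):
    s=env.get_state(); R0=Ro.from_rotvec(s['ee_rot']).as_matrix() if base is None else Rdown(base[1])
    p0=s['eef_pos'] if base is None else np.array(base[0])
    d=R0.T@(np.array(pos)-p0)/0.8; r=Ro.from_matrix(R0.T@Rdown(yang)).as_rotvec()
    print('mm',(d*800).round(1),'deg',np.degrees(r).round(1),'norm',d.round(4),(r/2/np.pi).round(4))
E
python3 - <<'E'
from h import *
s=env.get_state();print(Ro.from_rotvec(s['ee_rot']).as_matrix().round(3))
for a in (86,-94):
  delta([.4,.35,.36],a);delta([.479,-.076,.30],a);delta([.479,-.076,.20],a);
E
```

```text
[[-0.001  0.45   0.893]
 [-0.002  0.893 -0.45 ]
 [-1.    -0.002 -0.   ]]
mm [-129.6 -182.   199.7] deg [-22.7  -0.    0.1] norm [-0.162  -0.2276  0.2496] [-0.0632 -0.0001  0.0003]
mm [ -68.9 -526.8  462. ] deg [-22.7  -0.    0.1] norm [-0.0861 -0.6585  0.5774] [-0.0632 -0.0001  0.0003]
mm [  31.1 -526.6  462. ] deg [-22.7  -0.    0.1] norm [ 0.0389 -0.6582  0.5774] [-0.0632 -0.0001  0.0003]
mm [-129.6 -182.   199.7] deg [157.3   0.2   0. ] norm [-0.162  -0.2276  0.2496] [4.368e-01 4.000e-04 1.000e-04]
mm [ -68.9 -526.8  462. ] deg [157.3   0.2   0. ] norm [-0.0861 -0.6585  0.5774] [4.368e-01 4.000e-04 1.000e-04]
mm [  31.1 -526.6  462. ] deg [157.3   0.2   0. ] norm [ 0.0389 -0.6582  0.5774] [4.368e-01 4.000e-04 1.000e-04]
```

>>> step_arm([
  [-0.078,0,0,0,0,0],
  [-0.15,0,0,0,0,0],
  [-0.14,-0.3,0.25,-0.063,0,0],
  [-0.14,-0.3,0.25,-0.063,0,0],
  [-0.12,-0.3,0.25,-0.063,0,0],
  [-0.12,-0.3,0.25,-0.063,0,0],
  [-0.12,-0.3,0.25,-0.063,0,0],
  [-0.09,-0.658,0.577,-0.063,0,0],
], gripper=0)

```text
clock: 1.1
eef_pos: [0.3906, 0.2374, 0.3227]
ee_rot: [0.055, 1.571, -0.056]
wrist_force: [0.1, -0.3, 0.1]
opening: 0.0853
```

```bash
python3 - <<'E'
from h import *
s=env.get_state();print(s['eef_pos'],s['q'],s['clock'])
delta([.479,-.076,.27],86)
E
```

```text
[0.39055387 0.23740346 0.32269957] [ 4.91828920e-01 -2.03568892e-01  1.91870722e+00 -2.04911826e-04
  1.42711230e+00 -1.00875143e+00] 1.1
mm [  52.8 -306.4  110.2] deg [-0. -0.  0.] norm [ 0.066  -0.383   0.1378] [-0.0001 -0.0001  0.0001]
```

>>> step_arm([
  [0.066,-0.383,0.138,0,0,0],
  [0.066,-0.383,0.138,0,0,0],
  [0.066,-0.383,0.138,0,0,0],
  [0.066,-0.383,0.138,0,0,0],
  [0.066,-0.383,0.138,0,0,0],
  [0.066,-0.383,0.138,0,0,0],
  [0.066,-0.383,0.138,0,0,0],
])

```text
clock: 1.98
eef_pos: [0.479, -0.0745, 0.27]
ee_rot: [0.058, 1.572, -0.057]
wrist_force: [0.0, 0.3, 0.7]
opening: 0.0858
```

```bash
python3 - <<'E'
from h import *
s=env.get_state();print(s['eef_pos'],s['q'],s['clock'])
delta([.479,-.076,.101],86)
snap('wrist','w1.png')
E
```

```text
[ 0.47897303 -0.07450751  0.27001049] [-2.06088127e-01 -1.24022236e-01  1.94613375e+00  5.41763598e-04
  1.32133494e+00 -1.70364242e+00] 1.975
mm [169.   -1.6   0.4] deg [-0.2 -0.1 -0. ] norm [ 0.2113 -0.002   0.0005] [-0.0006 -0.0003 -0.0001]
```

View pics/w1.png

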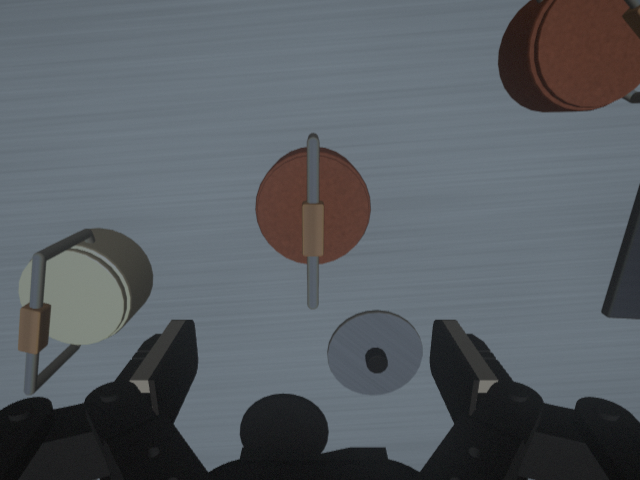

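The wrist view shows the target jar with its bar vertical at column 313 and the grip at (313,230), centred between the fingers at about 314. I check the metric position before descending.

```bash
python3 - <<'E'
from h import *
p=env.camera_params('wrist')
print(onz(p,313,229,.128),onz(p,313,140,.12),onz(p,313,303,.12),proj(p,[.479,-.0745,.251]))
E
```

```text
[ 0.47849162 -0.07356649  0.128     ] [ 0.41621459 -0.06904271  0.12      ] [ 0.54151593 -0.07812407  0.12      ] (np.float64(311.32064931432), np.float64(304.6575479566669))
```

>>> step_arm([
  [0.05,0,0,0,0,0],
  [0.1,0,0,0,0,0],
  [0.15,0,0,0,0,0],
  [0.18,0,0,0,0,0],
  [0.2,0,0,0,0,0],
  [0.211,0,0,0,0,0],
  [0.211,0,0,0,0,0],
])

```text
clock: 2.9
eef_pos: [0.4795, -0.0735, 0.1021]
ee_rot: [0.055, 1.57, -0.055]
wrist_force: [-0.1, 0.2, -0.3]
opening: 0.0854
```

>>> step_arm([
  [0,0,0,0,0,0],
  [0,0,0,0,0,0],
  [0,0,0,0,0,0],
  [0,0,0,0,0,0],
  [0,0,0,0,0,0],
  [0,0,0,0,0,0],
  [0,0,0,0,0,0],
], gripper=1, force=60)

```text
clock: 3.78
eef_pos: [0.4797, -0.0744, 0.1023]
ee_rot: [0.055, 1.569, -0.056]
wrist_force: [-1.1, -3.6, 3.0]
opening: 0.0148
```

>>> step_arm([
  [-0.015,0,0,0,0,0],
  [-0.04,0,0,0,0,0],
  [-0.07,0,0,0,0,0],
  [-0.1,0,0,0,0,0],
  [-0.13,0,0,0,0,0],
  [-0.16,0,0,0,0,0],
  [-0.178,0,0,0,0,0],
  [-0.178,0,0,0,0,0],
])

```text
clock: 4.78
eef_pos: [0.4798, -0.0738, 0.2452]
ee_rot: [0.056, 1.568, -0.056]
wrist_force: [-0.8, -0.3, -3.8]
opening: 0.0149
```

```bash
python3 - <<'E'
from h import *
s=env.get_state();print(s['eef_pos'],s['wrist_force'],s['wrist_torque'],s['opening'])
snap('side','s2.png');snap('top','t2.png');snap('wrist','w2.png')
E
```

```text
[ 0.47982482 -0.07382498  0.24521028] [-0.76748322 -0.25790994 -3.8247915 ] [-0.02841186 -0.01711913 -0.03809169] 0.014905525543456023
```

View pics/s2.png

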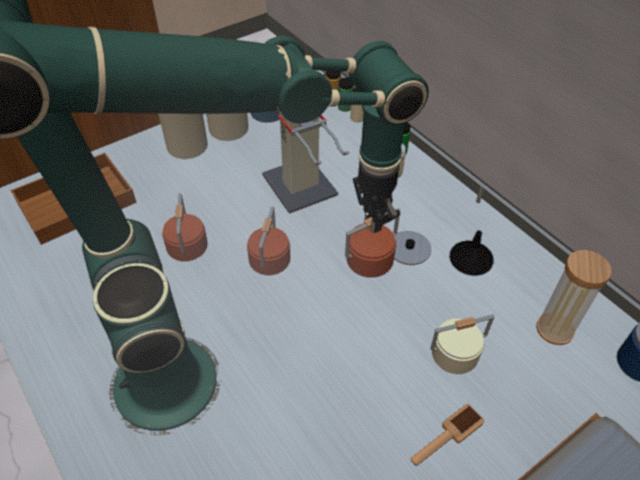

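View pics/w2.png

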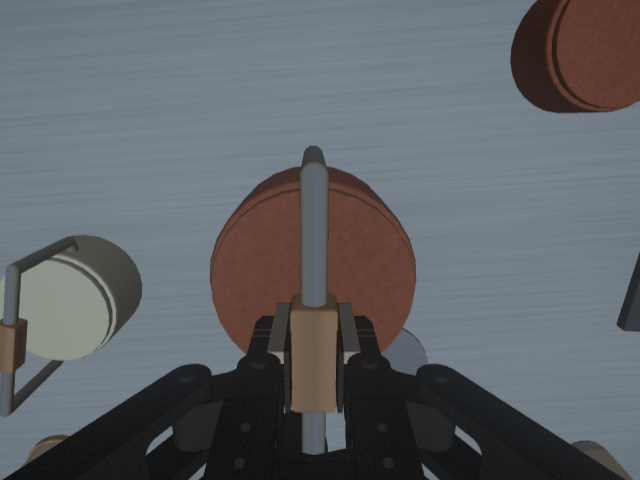

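The jar is lifted: side view (370,250), grip centred between the pads. The load is about 3.8 N, so I expect about 23 mm of sink. Next is the standoff, 85 mm in front of the seat.

```bash
python3 - <<'E'
from h import *
X=np.array([np.cos(np.radians(83)),np.sin(np.radians(83))])
s=np.array([.549,.175])
delta([*(s-.085*X),.246],83)
E
```

```text
mm [ -3.1 168.2  48.4] deg [ 2.9 -0.1 -0. ] norm [-0.0039  0.2103  0.0605] [ 0.0082 -0.0004 -0.0001]
```

>>> step_arm([
  [-0.002,0.02,0.006,0.001,0,0],
  [-0.002,0.06,0.017,0.003,0,0],
  [-0.003,0.1,0.029,0.004,0,0],
  [-0.004,0.14,0.04,0.006,0,0],
  [-0.004,0.175,0.05,0.008,0,0],
  [-0.004,0.2,0.058,0.008,0,0],
  [-0.004,0.21,0.06,0.008,0,0],
  [-0.004,0.21,0.06,0.008,0,0],
])

```text
clock: 5.92
eef_pos: [0.5389, 0.0901, 0.247]
ee_rot: [0.094, 1.57, -0.095]
wrist_force: [0.3, -0.0, -4.8]
opening: 0.015
```

```bash
python3 - <<'E'
from h import *
s=env.get_state();print(s['eef_pos'],s['clock'])
delta([.549,.175,.246],83)
for n in ['side','top','wrist']:
  im,p=snap(n,n+'3.png')
b=cv2.imread('pics/top3.png');cv2.imwrite('pics/t3c.png',cv2.resize(b[100:230,120:300],None,fx=4,fy=4,interpolation=2))
b=cv2.imread('pics/side3.png');cv2.imwrite('pics/s3c.png',cv2.resize(b[90:260,260:430],None,fx=3,fy=3,interpolation=2))
E
```

```text
[0.53886521 0.09010775 0.24700741] 5.925
mm [ 0.9 85.5 -0.1] deg [ 0.1 -0.1  0. ] norm [ 0.0012  0.1069 -0.0002] [ 0.0003 -0.0002  0.0001]
```

View pics/t3c.png

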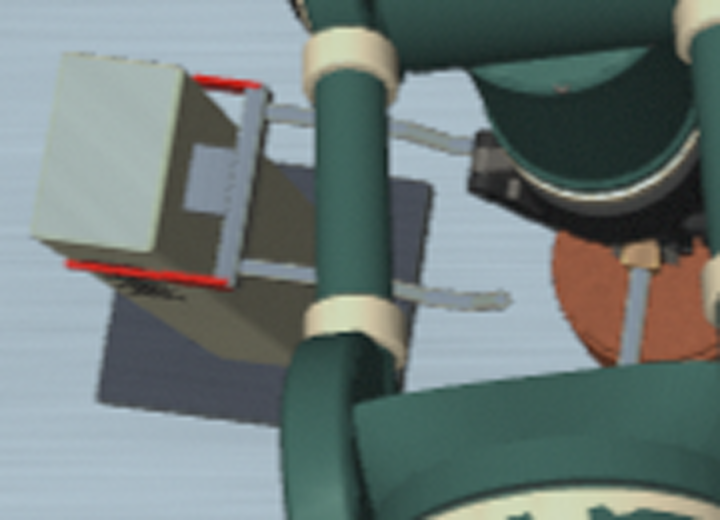

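View pics/s3c.png

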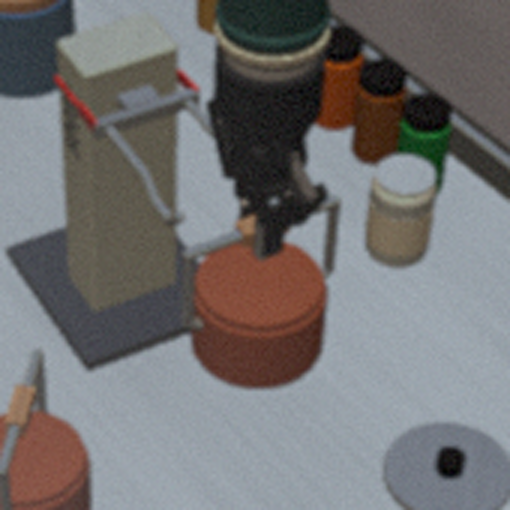

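View pics/wrist3.png

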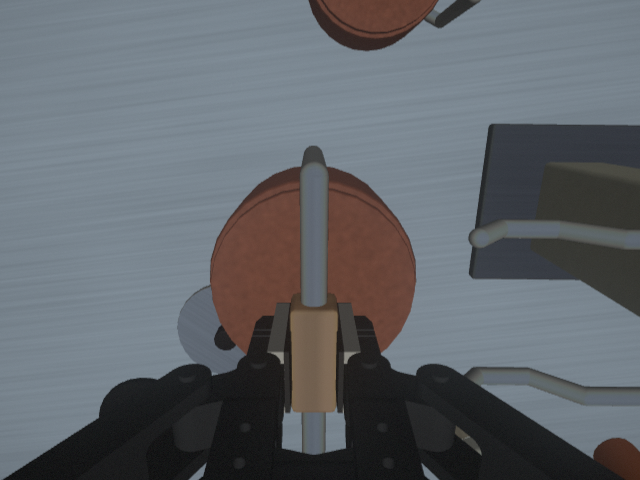

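```bash
python3 - <<'E'
from h import *
p=env.camera_params('wrist')
a=onz(p,474,239,.241);b=onz(p,469,380,.241);m=(a+b)/2
d=a-b;ang=np.degrees(np.arctan2(d[1],d[0]));print(a,b,np.linalg.norm(d),ang)
X=np.array([np.cos(np.radians(83)),np.sin(np.radians(83))]);print('seat',m[:2]+.026*X)
print('bar',onz(p,313,170,.265),onz(p,313,285,.265))
E
```

```text
[0.51259993 0.15442523 0.241     ] [0.57634261 0.15216663 0.241     ] 0.06378268176079789 177.9706806729333
seat [0.54763987 0.17910213]
bar [0.47603137 0.09672644 0.265     ] [0.51375303 0.09208451 0.265     ]
```

The near tip measures (0.5126,0.154), within 2 mm of the earlier fix. The far tip is partly hidden by a finger, so I ignore it. Advancing.

>>> step_arm([
  [0,0.01,0,0,0,0],
  [0.001,0.03,0,0,0,0],
  [0.001,0.05,0,0,0,0],
  [0.001,0.07,0,0,0,0],
  [0.001,0.09,0,0,0,0],
  [0.001,0.102,0,0,0,0],
  [0.001,0.107,0,0,0,0],
  [0.001,0.107,0,0,0,0],
])

```text
clock: 7.08
eef_pos: [0.5495, 0.1752, 0.2466]
ee_rot: [0.095, 1.569, -0.095]
wrist_force: [0.3, 1.0, -4.6]
opening: 0.0147
```

```bash
python3 - <<'E'
from h import *
s=env.get_state();print(s['eef_pos'],s['clock'],s['wrist_force'])
for n in ['side','wrist']:
  im,p=snap(n,n+'4.png')
b=cv2.imread('pics/side4.png');cv2.imwrite('pics/s4c.png',cv2.resize(b[70:230,240:400],None,fx=3.5,fy=3.5,interpolation=2))
E
```

```text
[0.54945379 0.17524205 0.24664426] 7.075 [ 0.3384159   1.00115318 -4.55452668]
```

View pics/s4c.png

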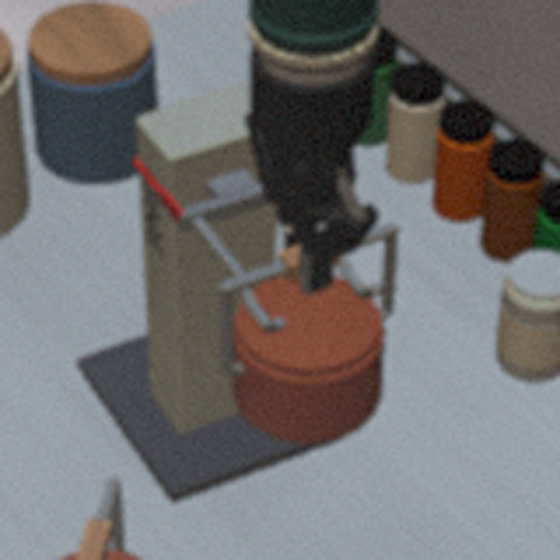

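View pics/wrist4.png

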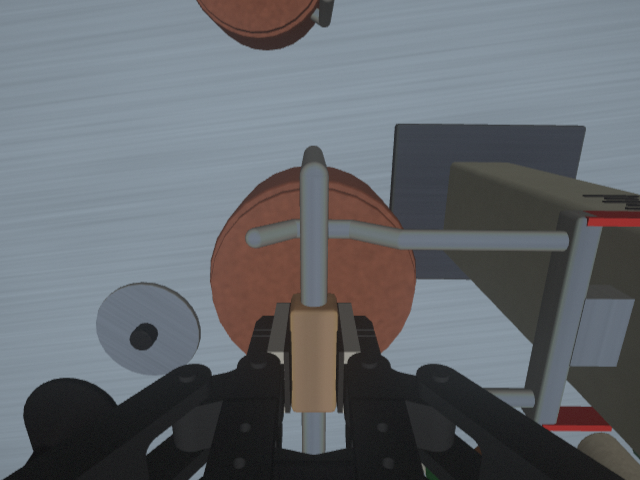

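```bash
python3 - <<'E'
from h import *
p=env.camera_params('wrist');X=np.array([np.cos(np.radians(83)),np.sin(np.radians(83)),0]);s=np.array([.549,.175,0])
Y=np.array([-X[1],X[0],0])
for n,u,v,z in [('tip',249,239,.241),('bendA',297,230,.231),('bendB',348,230,.231),('bendC',400,240,.236),('crossfront',568,240,.24),('barfar',313,170,.2645),('bar',313,285,.2645)]:
    d=onz(p,u,v,z)-s; print(n,d@X,d@Y)
E
```

```text
tip -0.024948808282262286 0.033754320386940005
bendA -0.007012209463999049 0.03452714514153987
bendB 0.013612973410079082 0.03453212793254939
bendC 0.033800793742912415 0.03183792108193221
crossfront 0.09751242003123954 0.03307639523338997
barfar -0.0005402823401112492 0.06282362008273236
bar -0.000534515399919417 0.024894390242359732
```

The bar is over the low part of the prongs, maybe 2 mm short, so I add 2 mm forward and lower slowly.

>>> step_arm([
  [0.005,0.002,0,0,0,0],
  [0.011,0.002,0,0,0,0],
  [0.017,0.002,0,0,0,0],
  [0.022,0.002,0,0,0,0],
  [0.027,0.002,0,0,0,0],
  [0.031,0.002,0,0,0,0],
  [0.034,0.002,0,0,0,0],
  [0.034,0.002,0,0,0,0],
])

```text
clock: 8.18
eef_pos: [0.5495, 0.1767, 0.2193]
ee_rot: [0.095, 1.569, -0.095]
wrist_force: [0.1, -0.0, -3.9]
opening: 0.015
```

>>> step_arm([
  [0.003,0,0,0,0,0],
  [0.006,0,0,0,0,0],
  [0.009,0,0,0,0,0],
  [0.012,0,0,0,0,0],
  [0.014,0,0,0,0,0],
  [0.014,0,0,0,0,0],
])

```text
clock: 8.93
eef_pos: [0.5498, 0.1768, 0.2084]
ee_rot: [0.095, 1.568, -0.095]
wrist_force: [0.0, 0.7, -2.3]
opening: 0.0148
```

```bash
python3 - <<'E'
from h import *
s=env.get_state();print(s['eef_pos'],s['clock'],s['wrist_force'],s['wrist_torque'])
for n in ['side','wrist']:
  im,p=snap(n,n+'5.png')
b=cv2.imread('pics/side5.png');cv2.imwrite('pics/s5c.png',cv2.resize(b[70:230,240:400],None,fx=3.5,fy=3.5,interpolation=2))
E
```

```text
[0.54983659 0.17677984 0.20838296] 8.925 [ 0.04535459  0.74346418 -2.32009656] [ 0.0625159  -0.13588851  0.00279716]
```

View pics/s5c.png

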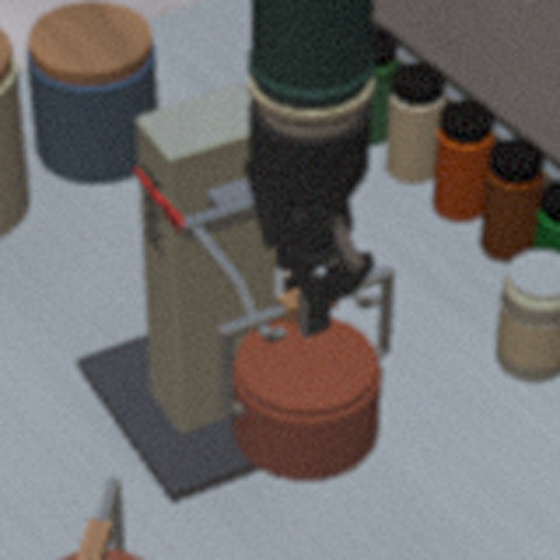

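View pics/wrist5.png

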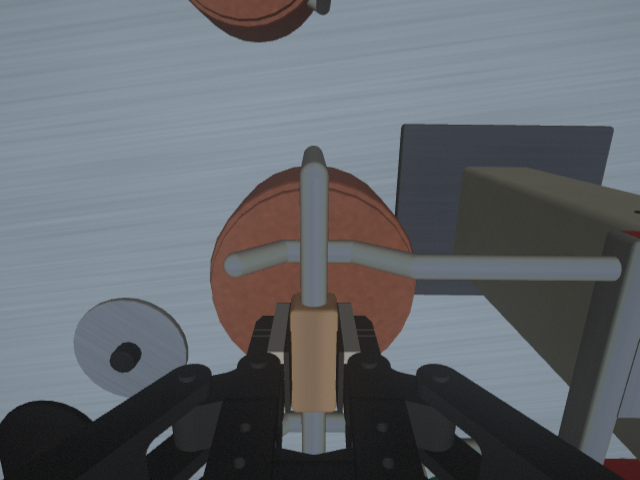

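The bar lies on the prongs' low part (313, between bends at 290 and 350) and the force is easing. Lowering on.

>>> step_arm([
  [0.003,0,0,0,0,0],
  [0.006,0,0,0,0,0],
  [0.009,0,0,0,0,0],
  [0.012,0,0,0,0,0],
  [0.015,0,0,0,0,0],
  [0.015,0,0,0,0,0],
])

```text
clock: 9.78
eef_pos: [0.5498, 0.1768, 0.1963]
ee_rot: [0.095, 1.568, -0.095]
wrist_force: [1.4, -0.0, -1.5]
opening: 0.0147
```

```bash
python3 - <<'E'
from h import *
s=env.get_state();print(s['eef_pos'],s['clock'],s['wrist_force'],s['wrist_torque'])
E
```

```text
[0.54983459 0.17677424 0.19628271] 9.775 [ 1.35593377 -0.01691575 -1.48575319] [ 0.08212088 -0.14286244  0.03871917]
```

>>> step_arm([
  [0.002,0,0,0,0,0],
  [0.004,0,0,0,0,0],
  [0.006,0,0,0,0,0],
  [0.006,0,0,0,0,0],
])

```text
clock: 10.28
eef_pos: [0.5498, 0.1768, 0.1915]
ee_rot: [0.095, 1.568, -0.095]
wrist_force: [-0.2, 0.1, -0.0]
opening: 0.0147
```

>>> step_arm([
  [0,0,0,0,0,0],
])

```text
clock: 10.4
eef_pos: [0.5498, 0.1768, 0.1917]
ee_rot: [0.095, 1.568, -0.095]
wrist_force: [1.6, 0.4, -0.3]
opening: 0.0149
```

>>> step_arm([
  [0,0,0,0,0,0],
])

```text
clock: 10.52
eef_pos: [0.5498, 0.1768, 0.1917]
ee_rot: [0.095, 1.568, -0.095]
wrist_force: [1.7, 0.3, 0.4]
opening: 0.0151
```

>>> step_arm([
  [0,0,0,0,0,0],
])

```text
clock: 10.65
eef_pos: [0.5498, 0.1768, 0.1917]
ee_rot: [0.095, 1.568, -0.095]
wrist_force: [1.5, 0.6, -0.2]
opening: 0.0148
```

>>> step_arm([
  [0,0,0,0,0,0],
])

```text
clock: 10.78
eef_pos: [0.5498, 0.1768, 0.1916]
ee_rot: [0.095, 1.568, -0.095]
wrist_force: [1.3, 0.2, -0.4]
opening: 0.0149
```

Fz averages about zero, so the hook carries the jar. I lower 1 mm more, ease the grip, then check before opening.

>>> step_arm([
  [0.001,0,0,0,0,0],
  [0.001,0,0,0,0,0],
  [0.001,0,0,0,0,0],
  [0.001,0,0,0,0,0],
], force=20)

```text
clock: 11.28
eef_pos: [0.5498, 0.1768, 0.1908]
ee_rot: [0.095, 1.568, -0.095]
wrist_force: [2.1, 1.8, -0.7]
opening: 0.0152
```

```bash
python3 - <<'E'
from h import *
s=env.get_state();print(s['eef_pos'],s['clock'],s['wrist_force'],s['wrist_torque'])
for n in ['side','wrist']:
  im,p=snap(n,n+'6.png')
b=cv2.imread('pics/side6.png');cv2.imwrite('pics/s6c.png',cv2.resize(b[70:230,240:400],None,fx=3.5,fy=3.5,interpolation=2))
E
```

```text
[0.54980788 0.17676323 0.19081201] 11.275 [ 2.05127123  1.77238696 -0.7172388 ] [ 0.09512903 -0.37631282  0.01389837]
```

View pics/s6c.png

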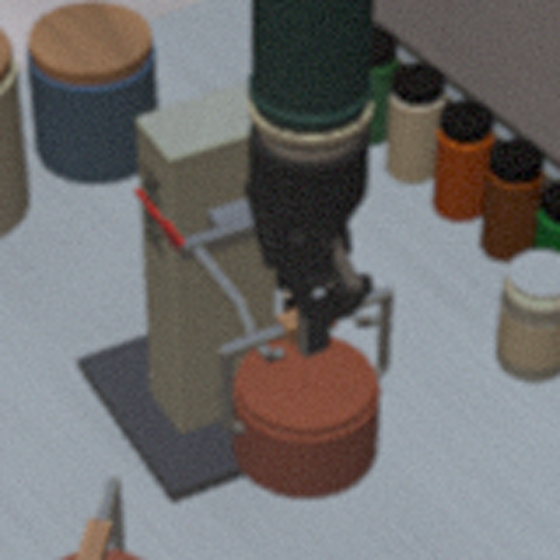

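View pics/wrist6.png

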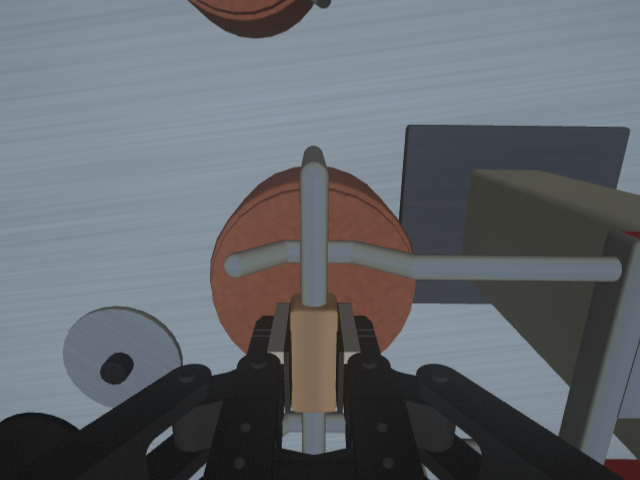

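The bar still sits between the same prong bends, and the pointer has sunk about 26 mm. Fz reads slightly negative, so I go 2 mm lower to be safe and then open gently.

>>> step_arm([
  [0.001,0,0,0,0,0],
  [0.002,0,0,0,0,0],
  [0.002,0,0,0,0,0],
])

```text
clock: 11.75
eef_pos: [0.5498, 0.1768, 0.1891]
ee_rot: [0.095, 1.569, -0.095]
wrist_force: [3.1, 0.2, 0.7]
opening: 0.015
```

>>> step_arm([
  [0,0,0,0,0,0],
])

```text
clock: 11.88
eef_pos: [0.5498, 0.1768, 0.1892]
ee_rot: [0.095, 1.569, -0.095]
wrist_force: [2.2, 0.2, 0.2]
opening: 0.0147
```

>>> step_arm([
  [0,0,0,0,0,0],
])

```text
clock: 12.0
eef_pos: [0.5498, 0.1768, 0.1892]
ee_rot: [0.095, 1.568, -0.095]
wrist_force: [2.4, 0.9, 0.3]
opening: 0.0151
```

>>> step_arm([
  [0,0,0,0,0,0],
])

```text
clock: 12.12
eef_pos: [0.5498, 0.1768, 0.1892]
ee_rot: [0.095, 1.569, -0.095]
wrist_force: [2.8, 1.0, 0.2]
opening: 0.0153
```

Fz is about +0.3 N, so the hook carries everything. Releasing.

>>> step_arm([
  [0,0,0,0,0,0],
  [0,0,0,0,0,0],
  [0,0,0,0,0,0],
  [0,0,0,0,0,0],
  [0,0,0,0,0,0],
], gripper=0.45)

```text
clock: 12.75
eef_pos: [0.5496, 0.1767, 0.1891]
ee_rot: [0.095, 1.569, -0.095]
wrist_force: [0.3, 0.5, 1.3]
opening: 0.0472
```

```bash
python3 - <<'E'
from h import *
s=env.get_state();print(s['eef_pos'],s['clock'],s['wrist_force'],s['wrist_torque'])
for n in ['side','wrist']:
  im,p=snap(n,n+'7.png')
E
```

```text
[0.54961262 0.1766996  0.18908296] 12.75 [0.26013345 0.45297435 1.25066046] [ 0.02260021 -0.00206966  0.02454767]
```

View pics/wrist7.png

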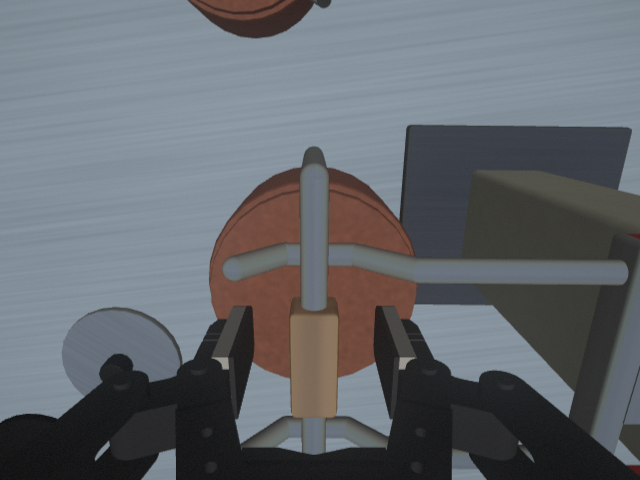

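The wrist view shows the fingers open, clear on both sides of the grip at (313,360). The bar lies on both prongs. Retreating straight up.

>>> step_arm([
  [-0.01,0,0,0,0,0],
  [-0.03,0,0,0,0,0],
  [-0.06,0,0,0,0,0],
  [-0.09,0,0,0,0,0],
  [-0.13,0,0,0,0,0],
  [-0.17,0,0,0,0,0],
  [-0.17,0,0,0,0,0],
])

```text
clock: 13.72
eef_pos: [0.5517, 0.1773, 0.3305]
ee_rot: [0.097, 1.561, -0.093]
wrist_force: [0.3, -0.1, 0.4]
opening: 0.0473
```

>>> step_arm([
  [0,-0.06,0,0,0,0],
  [0,-0.12,0,0,0,0],
  [0,-0.18,0,0,0,0],
  [0,-0.18,0,0,0,0],
  [0,-0.18,0,0,0,0],
  [0,-0.18,0,0,0,0],
  [0,-0.18,0,0,0,0],
  [0,-0.18,0,0,0,0],
])

```text
clock: 14.72
eef_pos: [0.5323, 0.0345, 0.325]
ee_rot: [0.094, 1.569, -0.094]
wrist_force: [-0.0, -0.0, 0.5]
opening: 0.0468
```

```bash
python3 - <<'E'
from h import *
s=env.get_state();print(s['eef_pos'],s['clock'],s['wrist_force'])
ims={}
for n in ['side','top','wrist','side','top']:
  im,p=snap(n,n+'8.png')
  if n in ims: print(n,'maxdiff',(np.abs(im.astype(int)-ims[n])).mean())
  ims[n]=im.astype(int)
b=cv2.imread('pics/side8.png');c=cv2.imread('pics/top8.png')
cv2.imwrite('pics/8c.png',np.hstack([cv2.resize(b[70:230,230:390],(400,400),interpolation=2),cv2.resize(c[80:240,120:280],(400,400),interpolation=2)]))
E
```

```text
[0.53232825 0.03450706 0.32503656] 14.725 [-0.04355207 -0.00359681  0.54543439]
side maxdiff 3.1668174913194442
top maxdiff 1.013761935763889
```

View pics/8c.png

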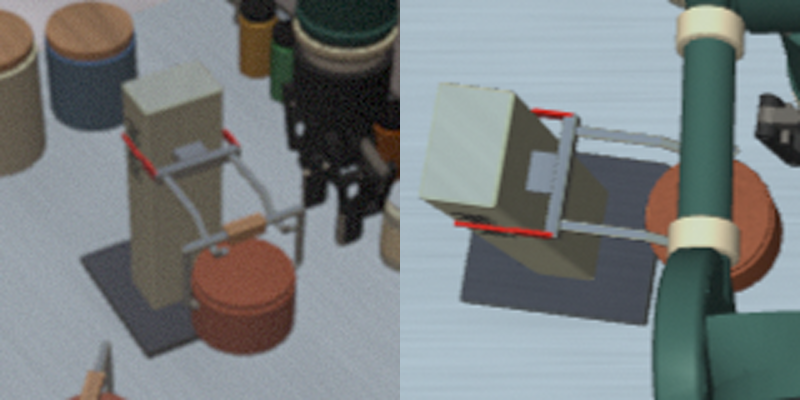

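View pics/side8.png

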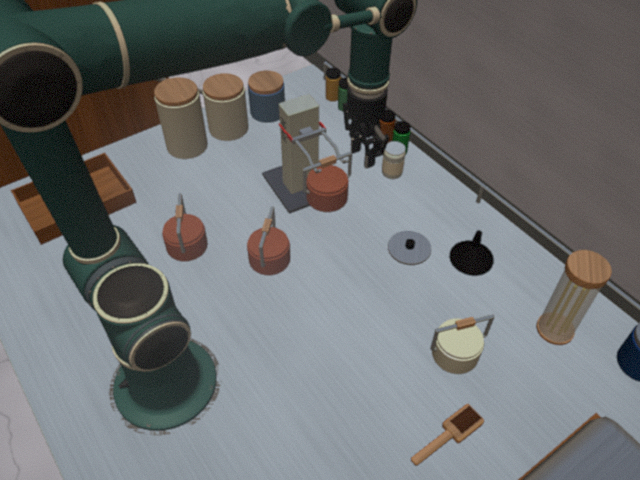

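The side view shows the jar hanging from both prongs, with its grip at (327,162), and the white jar untouched at (457,345). I wait for it to settle and check for motion.

>>> step_arm([
  [0,0,0,0,0,0],
  [0,0,0,0,0,0],
  [0,0,0,0,0,0],
  [0,0,0,0,0,0],
  [0,0,0,0,0,0],
  [0,0,0,0,0,0],
  [0,0,0,0,0,0],
  [0,0,0,0,0,0],
])

```text
clock: 15.98
eef_pos: [0.5323, 0.0338, 0.3251]
ee_rot: [0.095, 1.569, -0.095]
wrist_force: [-0.2, 0.1, 0.2]
opening: 0.0469
```

>>> step_arm([
  [0,0,0,0,0,0],
  [0,0,0,0,0,0],
  [0,0,0,0,0,0],
  [0,0,0,0,0,0],
  [0,0,0,0,0,0],
  [0,0,0,0,0,0],
  [0,0,0,0,0,0],
  [0,0,0,0,0,0],
])

```text
clock: 16.98
eef_pos: [0.5323, 0.0338, 0.3251]
ee_rot: [0.095, 1.569, -0.095]
wrist_force: [0.0, 1.2, -0.4]
opening: 0.0469
```

>>> step_arm([
  [0,0,0,0,0,0],
  [0,0,0,0,0,0],
  [0,0,0,0,0,0],
  [0,0,0,0,0,0],
  [0,0,0,0,0,0],
  [0,0,0,0,0,0],
  [0,0,0,0,0,0],
  [0,0,0,0,0,0],
])

```text
clock: 17.98
eef_pos: [0.5323, 0.0338, 0.3252]
ee_rot: [0.095, 1.569, -0.095]
wrist_force: [-0.1, -0.7, 0.3]
opening: 0.047
```

```bash
python3 - <<'E'
from h import *
q=env.camera_params('side')
def cen(im,x0,x1,y0,y1,lo,hi,s):
    h=cv2.cvtColor(im,cv2.COLOR_RGB2HSV)[y0:y1,x0:x1]
    m=(h[...,0]>=lo)&(h[...,0]<=hi)&(h[...,1]>s); v=np.argwhere(m); return (v.mean(0)[::-1]+[x0,y0]).round(2),len(v)
for i in range(10):
    im=env.read_camera('side'); print(cen(im,295,355,165,215,0,12,120))
cv2.imwrite('pics/s9.png',cv2.resize(im[100:220,265:385,::-1],None,fx=5,fy=5,interpolation=2))
h=cv2.cvtColor(im,cv2.COLOR_RGB2HSV)[150:175,310:345];m=(h[...,0]>=8)&(h[...,0]<=18)&(h[...,1]>80)&(h[...,2]>120)
v=np.argwhere(m).mean(0);u=(v[1]+310,v[0]+150);g=onz(q,*u,.216);print('grip',u,g)
X=np.array([np.cos(np.radians(83)),np.sin(np.radians(83))]);d=g[:2]-[.549,.176];print('in seat',d@X,d@[-X[1],X[0]]); print(env.get_state()['clock'])
E
```

```text
(array([327.02, 184.19]), 1138)
(array([327.32, 184.26]), 1140)
(array([327.02, 184.44]), 1144)
(array([327.14, 184.3 ]), 1147)
(array([327.28, 184.12]), 1137)
(array([327.18, 184.36]), 1148)
(array([327.32, 184.67]), 1155)
(array([327.24, 183.98]), 1118)
(array([327.24, 184.46]), 1148)
(array([327.35, 184.3 ]), 1135)
grip (np.float64(328.24460431654677), np.float64(165.73381294964028)) [0.53820698 0.15764702 0.216     ]
in seat -0.01953151570221612 0.00847590020548007
18.475
```

View pics/s9.png

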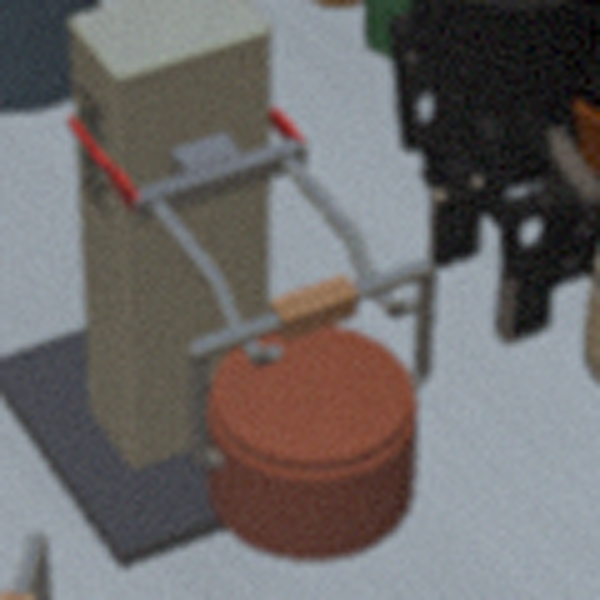

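```bash
python3 - <<'E'
from h import *
q=env.camera_params('side');X=np.array([np.cos(np.radians(83)),np.sin(np.radians(83))])
for u,v,z in [(328,161,.212),(304,169.5,.208),(351,153,.208)]:
    g=onz(q,u,v,z); d=g[:2]-[.549,.176];print('in seat',d@X,d@[-X[1],X[0]])
E
```

```text
in seat -0.000934049753566714 -0.0014278023806135096
in seat 0.0037132939204891605 0.0599959165351736
in seat 0.0018604876063544233 -0.0662445148138793
```

The first grip figure was off because its mask caught the jar's lid. From the grip and bar pixels directly, the bar is within 4 mm of the seat, parallel to it and level. The jar centroid is steady to within image noise.

```bash
python3 - <<'E'
from h import *
print(env.hand_in())
E
```

```text
the job is handed in; nothing more can be done
None
```

I gripped the rightmost terracotta jar by its birch grip, hung its bail across both prongs, let it down slowly and handed the job in at about 18.5 s. `hand_in()` gives no verdict, so the result below rests on my own checks.

- **Lowering:** I went down at roughly 15–40 mm/s until the wrist's vertical force was about zero, with the hook sunk about 27 mm. Then I opened the fingers and backed off clear.
- **Last checks:** the grip was within about 2 mm of the hook seat, and the bar was level and parallel to the seat's y axis. The jar showed no motion over ten pictures beyond image noise (about 0.3 px). The white jar looked unmoved in the last side picture.
- **Disagreements:** one automatic grip reading gave a 20 mm offset because its colour mask caught the jar's lid. Re-measuring from the grip and bar pixels brought it to about 1–2 mm. In an earlier wrist picture one prong tip was partly hidden by a finger, so I ignored that reading.
- **Not measured:** I couldn't read the hook's own speed. I judged the sink rate from the arm's motion and the force.

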